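# Zero and span a bench calibrator through its recessed keys

## Robot

A 6-joint arm with a two-finger parallel gripper is mounted at the origin on the work surface; the furniture and walls round the work are solid. World frame = base frame: x ahead of the robot, y to its left, z up, the work surface at z = 0. Lengths are in m, angles in rad, forces in N, time in s.
With the tool pointing down it reaches from about 0.375 to 0.925 m from the base axis. Payload 5.7 kg.
Tool frame: the origin (TCP) lies midway between the tips of the shut fingers; the grasp point (between the pads) lies 19 mm behind it; z points along the fingers, y is the line along which they close (so a half turn about z gives the same grasp; the last joint's range is limited). The gripper opens to 88 mm and grips with 3 to 60 N. Pads are 20 mm wide; open, the fingers measure 115 mm over their backs; the gripper's body (75 mm by 178 mm) begins 61 mm behind the grasp point.
Start: joints at [1.051, 0.359, 1.51, -0, 1.272, -0.115], TCP at [0.236, 0.551, 0.223] pointing down, gripper open.
Joint ranges: [-2.97, 2.97], [-1.01, 2.36], [0.21, 2.38], [-0.96, 4.11], [0.2, 2.71], [-2.98, 2.98]. Speed limits (rad/s): [2.39, 2.39, 3.14, 3.14, 3.14, 3.14].

## Interface

Orientations are given as a unit quaternion [x, y, z, w].
In Python, from bench import move_ptp, servo_line, goto_joints, move_gripper, sleep, inverse_kinematics, capture, PlanningError, close_job, spot_in, silhouettes, current_clock, current_joint_pos, current_qvel, current_joint_torque, current_position, current_orientation, current_force, current_torque, current_finger_gap, current_grip_force gives the robot as it stands. Calls block until the motion is done:
- move_ptp(position, orientation): joint-space move of the TCP to a pose.
- servo_line(position, orientation=None, rate=0.15, contact_N=None): straight line of the TCP; orientation=None keeps the orientation; rate is the mean speed in m/s. With contact_N (N) it stops when the force on the tool has changed by that much, and returns True; else False.
- goto_joints(angles): joint-space move.
- move_gripper(opening): finger opening in m; the grip force is fixed at half the most; returns when the fingers have stopped.
- sleep(seconds).
- inverse_kinematics(position, orientation): joint angles nearest the present ones, or None.
- capture(name): name is "side" or "top" or "wrist"; returns a dict with "image" (420x560x3 uint8, blue, green, red), "range_z" (420x560 float32, m along the optical axis (not along the pixel's ray), 0 where there is no reading), "intrinsics" (3x3 intrinsics, pixels), "R" (3x3) and "t" (3): a world point X has camera coordinates R X + t. Camera axes: x right, y down, z forward; pixel columns grow to the right and rows downward; lengths in m; the calibration is good to about 2 mm. A picture is of the moment at which its call begins.
A pose or a line that the arm cannot do raises PlanningError and nothing moves.
- close_job(): hands the job in; it is judged then, once.
Trained networks look in the newest picture that a camera, given by its name, has taken for a name from the list of things; names that differ only in an ending like _2 or _b are one class to them, and where a whole thing is asked for, a point or a joint stands for the part that bears it (a point fixed in the world has none). Each returns a list of dicts, best first, with "conf" (0 to 1); they miss things now and then, are a little off and sometimes report something else, mostly with a low value. They report only what shows in the picture. A call takes as long as a camera call.
- spot_in(camera, query): "xy" ([column, row] in pixels, amid what is visible of it).
- silhouettes(camera, query): "region" (420x560 bool, what is visible of it) and "xy" ([column, row] in pixels, amid what is visible of it).
Readings, each from a call of its own:
- current_clock(): time.
- current_joint_pos(): joint angles.
- current_qvel(): joint speeds.
- current_joint_torque(): joint torques, N m.
- current_position(): TCP position.
- current_orientation(): TCP orientation.
- current_force(): force on the tool from outside, world axes, zero at the start.
- current_torque(): the same for the moment, N m.
- current_finger_gap(): finger opening in m.
- current_grip_force(): force on a finger pad.
Only numpy, scipy, OpenCV 4.12 (cv2) and the standard library are available. Lean on these libraries where they do the work, as an engineer would, in place of code of your own. Each camera call takes 0.05 s, during which the arm holds its last target. There are 200 camera calls.

## Task

Set up the bench calibrator: its three small keys sit at the bottom of recessed wells too narrow for fingers, so take the grey stylus from the tool rest and with it press the keys gently, one at a time, each fully down and released before the next: the middle key to open the adjustment, then the left one (zero), then the right one (span), then the middle one again to store. Afterwards stand the stylus in the blue cup, leaving the cup upright where it is and the other tools on the rest undisturbed.

Things in the scene. Friction and masses are not known exactly. Their poses are not given: they have to be found in the camera images.
- calibrator: Fixed grey wedge-shaped calibrator, 130 wide (y) x 130 deep (x), 30 high in front, 121 at the back. Origin: centre of its underside; x to its back, y to its user's left, z up. Its black top panel slopes up to the back at 35 degrees: display and fixed knob in the upper half, below them a row along y of three square chamfered key wells, 12 x 12, 31 apart (centres)
- key_left_top (a point): Centre of the top of the left key (+y of the calibrator): white square cap 10 x 10, 6 mm below the panel face when up; moves with the key. The point's z axis is the outward panel normal (35 degrees from vertical, leaning to the calibrator's front), x points up the slope, y along the row
- key_middle_top (a point): The same for the middle key.
- key_right_top (a point): The same for the right key (-y of the calibrator).
- key_left (a joint): Travel of the left key in m: 0 released, 0.004 fully down. A spring returns it; it takes about 2 N to start and 5 N to bottom.
- key_middle (a joint): Travel of the middle key, likewise.
- key_right (a joint): Travel of the right key, likewise.
- stylus: Plain dark grey square stylus, 130 long (its y axis) x 8 x 8, 15 g, either end serves as the tip. Origin: centre of its underside (4 mm below its axis when lying). It starts lying in one of the rest's three notches, its y axis pointing away from the robot.
- tool_rest: Fixed aluminium tool rest, 116 (x) x 134 (y) x 49 high. Origin: centre of its underside. Two upright combs, 6 thick, at x = -51 and +51, each with three notches 18 wide at y = -46, 0, +46, notch floors 40 above the bench. Tools lie across both combs, along x; between the combs there is only a 6 thick base plate, so they can be gripped there
- ball_pen: Black ball pen, 145 long (y) x 12 x 9, lying in another notch of the rest; leave it. Origin: centre of its underside.
- tweezers_b: Black tweezers, 131 long (y) x 15 x 10, lying in another notch of the rest; leave them. Origin: centre of the underside.
- cup: Blue tapered cup standing on the bench, open at the top, 114 high, 81 across at the rim and 58 at the foot, wall about 3, inner floor 10 above its underside. Origin: centre of its underside, z up. Loose, about 160 g.

How it is judged:
On the way, in this order (a step that is already met when the one before it is completed fails the run):
1. the middle key is pressed fully down with the stylus, the other two being up (value of joint key_middle above 0.0034 m and contact force between stylus and calibrator above 1 N and value of joint each of key_left, key_right below 0.001 m), for 0.1 s.
2. then the left key, the other two being up (value of joint key_left above 0.0034 m and contact force between stylus and calibrator above 1 N and value of joint each of key_middle, key_right below 0.001 m), for 0.1 s.
3. then the right key, the other two being up (value of joint key_right above 0.0034 m and contact force between stylus and calibrator above 1 N and value of joint each of key_left, key_middle below 0.001 m), for 0.1 s.
4. then the middle key again, the other two being up (all of step 1), for 0.1 s.
At the end, for the whole second after the job is handed in: The stylus stands at rest in the cup, its end on the cup's floor, leaning at most 37 degrees from the cup's axis (its middle within 45 mm of the axis, 40 to 95 mm above the cup's underside); the cup is upright, within 30 mm of where it stood; all three keys are up (angle between the y axis of stylus and the z axis of cup, either way round below 0.65 rad and horizontal distance between stylus and cup below 0.045 m and z of stylus in the frame of cup between 0.04 and 0.095 m and linear speed of stylus below 0.03 m/s and angle between cup's own z axis and vertical below 0.1 rad and distance of cup from where it was at the start of the episode below 0.03 m and value of joint each of key_left, key_middle, key_right below 0.001 m); the robot touches nothing.
It fails at once if two keys down at once (value of joint each of key_left, key_middle above 0.0015 m or value of joint each of key_middle, key_right above 0.0015 m or value of joint each of key_left, key_right above 0.0015 m).
It fails at once if the stylus pushed on the calibrator with more than 30 N (not gently) (contact force between stylus and calibrator above 30 N).
It fails at once if the cup knocked over (angle between cup's own z axis and vertical above 0.5 rad).
It fails at once if the pen or the tweezers moved more than 20 mm (distance of any of ball_pen, tweezers_b from where it was at the start of the episode above 0.02 m).
It also fails if it takes over 69 s, if anything falls off the work surface, if the arm or the gripper's body presses on something with over 40 N, if the wrist force passes 120 N, or if a joint passes its speed limit or range.

## Working session

There is one attempt and no reset: what is moved stays moved. The work goes in short steps, each a Python script; the robot and the scene stay as the last script left them, time stands still between calls to the robot, and variables do not carry over. Pictures are saved under pics/ and viewed, at most 10 in all, crops included, and the job is handed in when it is done.

```bash
ls; mkdir -p pics
cat > h.py <<'E'
from bench import *
import numpy as np, cv2
from scipy.spatial.transform import Rotation as Ro
def cloud(c):
    K,R,t=np.array(c["intrinsics"]),np.array(c["R"]),np.array(c["t"]);z=c["range_z"]
    v,u=np.indices(z.shape)
    P=np.stack([(u-K[0,2])/K[0,0]*z,(v-K[1,2])/K[1,1]*z,z],-1)
    W=(P-t)@R; W[z<=0]=np.nan
    return W
E
python3 - <<'E'
from h import *
ims=[]
for n in ["top","side"]:
    c=capture(n); W=cloud(c); np.savez(f"{n}.npz",W=W,im=c["image"],K=c["intrinsics"],R=c["R"],t=c["t"])
    cv2.imwrite(f"pics/{n}0.png",c["image"])
    for q in ["calibrator","stylus","tool_rest","ball_pen","tweezers_b","cup","key_left_top","key_middle_top","key_right_top"]:
        for s in silhouettes(n,q)[:2]:
            m=s["region"]; p=W[m]; p=p[~np.isnan(p[:,0])]
            print(n,q,round(s["conf"],2),np.round(s["xy"]),m.sum(),np.round(np.median(p,0),3) if len(p) else None, np.round(np.percentile(p,[2,98],0),3).tolist() if len(p) else None)
    print("cam",n,-np.array(c["R"]).T@c["t"])
print(current_clock())
E
```

```text
pics
top calibrator 0.93 [175. 216.] 2459 [0.435 0.231 0.073] [[0.371, 0.169, 0.014], [0.495, 0.298, 0.114]]
top stylus 0.55 [322. 223.] 15 [ 0.417 -0.166  0.046] [[0.404, -0.174, 0.038], [0.436, -0.16, 0.053]]
top tool_rest 0.66 [324. 215.] 1736 [ 0.447 -0.183  0.006] [[0.385, -0.249, -0.001], [0.51, -0.109, 0.05]]
top ball_pen 0.74 [310. 206.] 91 [ 0.468 -0.135  0.047] [[0.414, -0.152, 0.041], [0.51, -0.116, 0.052]]
top ball_pen 0.36 [406. 209.] 805 [ 0.468 -0.409  0.054] [[0.43, -0.431, -0.002], [0.503, -0.357, 0.115]]
top cup 0.69 [407. 212.] 760 [ 0.468 -0.41   0.05 ] [[0.433, -0.431, -0.002], [0.502, -0.357, 0.115]]
cam top [ 0.38472196 -0.07013443  1.41798197]
side calibrator 0.57 [242. 324.] 5570 [0.433 0.254 0.071] [[0.368, 0.178, 0.013], [0.49, 0.309, 0.114]]
side stylus 0.48 [295. 170.] 156 [ 0.458 -0.178  0.046] [[0.4, -0.213, 0.003], [0.512, -0.155, 0.051]]
side tool_rest 0.59 [291. 176.] 1615 [ 0.461 -0.175  0.007] [[0.384, -0.247, 0.002], [0.514, -0.097, 0.051]]
side ball_pen 0.69 [281. 184.] 145 [ 0.473 -0.133  0.047] [[0.417, -0.158, 0.034], [0.525, -0.113, 0.051]]
side tweezers_b 0.62 [304. 160.] 157 [ 0.446 -0.227  0.044] [[0.41, -0.271, -0.003], [0.481, -0.207, 0.05]]
side cup 0.71 [310. 108.] 1074 [ 0.466 -0.37   0.08 ] [[0.432, -0.429, 0.005], [0.502, -0.352, 0.113]]
cam side [0.29091595 0.5348578  0.84922552]
1.0
```

Run:
```python
from h import *
a=cv2.imread("pics/top0.png")[140:290,120:440]; b=cv2.imread("pics/side0.png")[230:400,130:350]
cv2.imwrite("pics/c1.png",np.vstack([cv2.resize(a,(640,300),interpolation=2),cv2.resize(b,(388,300),interpolation=2,).copy() if 0 else np.hstack([cv2.resize(b,(388,300),interpolation=2),np.zeros((300,252,3),np.uint8)])]))
```

```text
(no output)
```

View pics/c1.png

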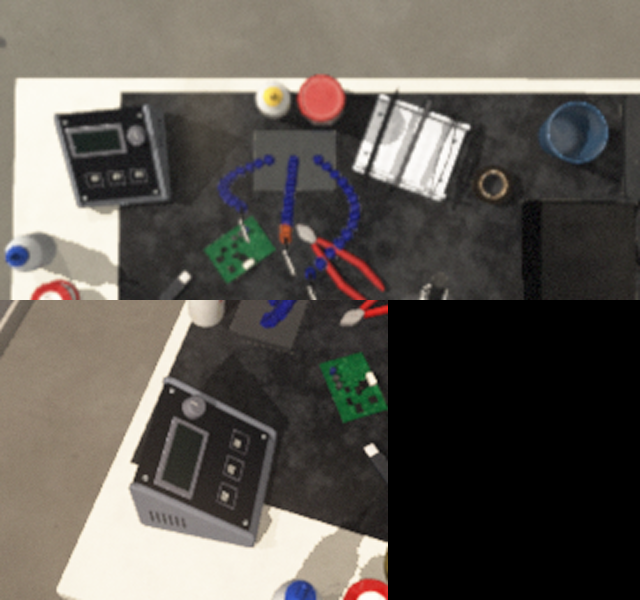

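Run:
```python
from h import *
def look(p,name):
    q=Ro.from_euler('xyz',[np.pi,0,0])
    # keep yaw from present orientation
    q=current_orientation()
    for yaw in [0]:
        move_ptp(p,q)
    c=capture("wrist"); np.savez(name+".npz",W=cloud(c),im=c["image"],K=c["intrinsics"],R=c["R"],t=c["t"])
    cv2.imwrite(f"pics/{name}.png",c["image"])
    print(name,current_clock(),"cam",np.round(-np.array(c["R"]).T@c["t"],3),np.round(np.array(c["R"])[2],2),np.round(current_position(),3),np.round(Ro.from_quat(q).as_matrix(),2).tolist())
    return c
look([0.36,0.22,0.33],"w_cal")
for q in ["calibrator","key_left_top","key_middle_top","key_right_top"]:
    for s in spot_in("wrist",q)[:3]: print(q,round(s["conf"],2),np.round(s["xy"]))
look([0.42,-0.17,0.30],"w_rest")
for q in ["stylus","ball_pen","tweezers_b","tool_rest"]:
    for s in spot_in("wrist",q)[:3]: print(q,round(s["conf"],2),np.round(s["xy"]))
a=np.hstack([cv2.resize(cv2.imread(f"pics/{n}.png"),(400,300)) for n in("w_cal","w_rest")]); cv2.imwrite("pics/c2.png",a)
```

```text
w_cal 2.4333 cam [0.298 0.246 0.492] [ 0.23 -0.1  -0.97] [0.36  0.221 0.33 ] [[-0.92, 0.39, -0.0], [0.39, 0.92, -0.0], [0.0, -0.0, -1.0]]
calibrator 0.88 [314. 220.]
key_left_top 0.59 [323. 189.]
key_right_top 0.51 [281. 208.]
w_rest 4.15 cam [ 0.358 -0.143  0.462] [ 0.23 -0.1  -0.97] [ 0.42  -0.169  0.3  ] [[-0.92, 0.39, -0.0], [0.39, 0.92, -0.0], [0.0, -0.0, -1.0]]
stylus 0.97 [284. 202.]
ball_pen 0.72 [316. 191.]
tweezers_b 0.53 [242. 180.]
tool_rest 0.88 [276. 193.]
```

View pics/c2.png

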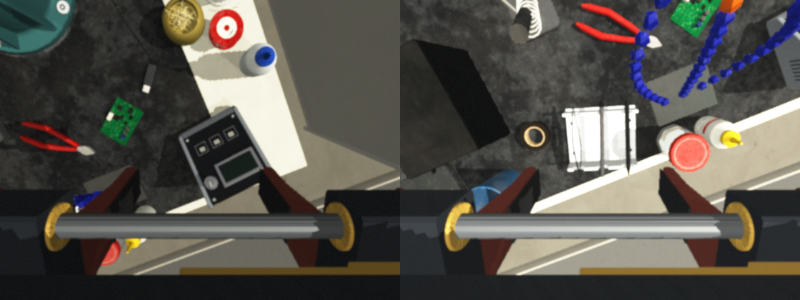

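```bash
cat > loc.py <<'E'
from h import *
def rays(d,uv):
    K,R,t=d["K"],d["R"],d["t"]; uv=np.atleast_2d(uv)
    r=np.c_[(uv-[K[0,2],K[1,2]])/[K[0,0],K[1,1]],np.ones(len(uv))]@R
    return -R.T@t, r
def inter(d,uv,n,p0):
    o,r=rays(d,uv); return o+r*(((p0-o)@n)/(r@n))[:,None]
def panel(d,name,uv0,ext):
    W=d["W"]; P=W.reshape(-1,3); P=P[~np.isnan(P[:,0])]
    P=P[(P[:,0]>.365)&(P[:,0]<.5)&(P[:,1]>.16)&(P[:,1]<.31)&(P[:,2]>.035)&(P[:,2]<.12)]
    rng=np.random.default_rng(0);best=0
    for _ in range(500):
        a,b,c=P[rng.choice(len(P),3,False)];n=np.cross(b-a,c-a);n/=np.linalg.norm(n)+1e-12
        m=abs((P-a)@n)<.002
        if m.sum()>best and .7<abs(n[2])<.92: best=m.sum();Q=P[m]
    p0=Q.mean(0);n=np.linalg.svd(Q-p0)[2][2];n*=np.sign(n[2])
    up=np.array([-n[0],-n[1]]);print(name,best,"tilt",np.degrees(np.arccos(n[2])),"yaw",np.degrees(np.arctan2(up[1],up[0])),p0)
    # key blobs
    g=cv2.cvtColor(d["im"],6); u0,v0,u1,v1=ext
    sub=g[v0:v1,u0:u1]; S=6
    m=(cv2.resize(sub,None,fx=S,fy=S,interpolation=cv2.INTER_CUBIC)>120).astype(np.uint8)
    N,_,st,ce=cv2.connectedComponentsWithStats(m)
    for k in range(1,N):
        uv=(ce[k]+.5)/S-.5+[u0,v0]
        q=inter(d,uv,n,p0-n*.006)[0]
        print("  blob",st[k,4]/S/S,np.round(uv,1),np.round(q,4))
    return n,p0
E
python3 - <<'E'
from loc import *
from h import *
D={n:dict(np.load(n+".npz")) for n in("top","side","w_cal","w_rest")}
panel(D["w_cal"],"w",0,(268,172,338,212))
panel(D["top"],"top",0,(120+37,140+80,120+77,140+96))
panel(D["side"],"side",0,(130+118,230+72,130+145,230+122))
# stylus etc. (still at w_rest)
d=D["w_rest"]; c=capture("wrist")
for q in ["stylus","ball_pen","tweezers_b"]:
    s=silhouettes("wrist",q)
    if not s: print(q,None);continue
    s=s[0]; v,u=np.nonzero(s["region"])
    X=inter(d,np.c_[u,v],np.array([0,0,1.]),np.array([0,0,.048]))[:,:2]
    z=d["W"][v,u,2]
    m=X.mean(0);e=np.linalg.svd(X-m,full_matrices=False)[2][0];e*=np.sign(e[0]);a=(X-m)@e
    print(q,round(s["conf"],2),len(u),m,"yaw",np.degrees(np.arctan2(e[1],e[0])),"len",np.percentile(a,[0.5,99.5]),"mid",m+e*np.percentile(a,[.5,99.5]).mean(),"w",np.ptp(np.percentile((X-m)@[-e[1],e[0]],[3,97])),"z",np.nanmedian(z))
# cup from side/top
for n in("top","side"):
    capture(n); s=[x for x in silhouettes(n,"cup")][0]; W=D[n]["W"]; P=W[s["region"]];P=P[~np.isnan(P[:,0])]
    P=P[(P[:,2]>.107)&(P[:,2]<.12)]
    A=np.c_[2*P[:,:2],np.ones(len(P))];x=np.linalg.lstsq(A,(P[:,:2]**2).sum(1),rcond=None)[0]
    print("cup",n,len(P),x[:2],"r",np.sqrt(x[2]+x[0]**2+x[1]**2))
E
```

```text
w 7237 tilt 35.26061694984641 yaw 6.033501056966177 [0.42960373 0.23501042 0.07361785]
  blob 40.69444444444444 [322.9 187.2] [0.4049 0.2659 0.0512]
  blob 37.86111111111111 [303.1 198. ] [0.4083 0.2355 0.0513]
  blob 35.416666666666664 [282.9 208.5] [0.4112 0.2043 0.0511]
top 1021 tilt 34.93218402991263 yaw 6.882182149892768 [0.43358778 0.23533444 0.07557386]
  blob 4.944444444444445 [188.8 226.6] [0.4087 0.2041 0.0484]
  blob 5.611111111111111 [177.6 227.7] [0.4056 0.2354 0.0488]
  blob 5.5 [166.9 228.7] [0.4026 0.2654 0.0493]
  blob 4.25 [157.  233.7] [0.3886 0.2949 0.042 ]
side 3060 tilt 35.04299554292834 yaw 5.855077612703716 [0.42873946 0.24164958 0.07401696]
  blob 9.666666666666666 [264.2 310.7] [0.409  0.2039 0.0502]
  blob 12.583333333333334 [260.6 325.4] [0.406  0.2349 0.0503]
  blob 14.972222222222221 [257.  340.7] [0.4029 0.2656 0.0504]
stylus 0.88 575 [ 0.45330495 -0.17954275] yaw -22.134023539544323 len [-0.06237926  0.06520743] mid [ 0.45461483 -0.18007555] w 0.0072157232586420655 z 0.04769337174774911
ball_pen 0.72 682 [ 0.46004573 -0.13257826] yaw -19.692756662832267 len [-0.06135758  0.07184888] mid [ 0.46498458 -0.13434592] w 0.008650535038527331 z 0.04821876297593818
tweezers_b 0.66 184 [ 0.44331391 -0.22558121] yaw -19.273170687449007 len [-0.07005905  0.05803376] mid [ 0.43763824 -0.2235966 ] w 0.01145637923021117 z 0.04420941229320549
cup top 87 [ 0.46627742 -0.39373103] r 0.03880897484241802
cup side 81 [ 0.46574851 -0.3893322 ] r 0.03837522125767233
```

```bash
cat > geo.py <<'E'
from h import *
G=.019; LT=.088
yawc=np.radians(5.8); xb=np.array([np.cos(yawc),np.sin(yawc),0]); yr=np.array([-np.sin(yawc),np.cos(yawc),0]); zz=np.array([0,0,1.])
n=np.cos(np.radians(35))*zz-np.sin(np.radians(35))*xb; s=np.cross(yr,n)
KM=np.array([.4065,.235,.0502]); KEY={'m':KM,'l':KM+.031*yr,'r':KM-.031*yr}
us=np.radians(-21.5); u=np.array([np.cos(us),np.sin(us),0]); SC=np.array([.4545,-.180,.044])
CUP=np.array([.466,-.391,0])
def pose(tip,d,e,al,f,LT=LT):
    z=np.cos(al)*d+np.sin(al)*e; x=f*(np.cos(al)*e-np.sin(al)*d); y=np.cross(z,x)
    g=tip-LT*d
    return g+G*z, Ro.from_matrix(np.c_[x,y,z]).as_quat()
E
python3 - <<'E'
from geo import *
for al in [45,55,65]:
  a=np.radians(al)
  for f in (1,-1):
    for nm,d,tip in (("far",u,SC+.065*u),("near",-u,SC-.065*u)):
      r=inverse_kinematics(*pose(tip,d,-zz,a,f)); print(al,f,"GRASP",nm,None if r is None else np.round(r,2))
    for th in (0,90,180,270):
      e=np.cos(np.radians(th))*s+np.sin(np.radians(th))*yr
      r=[inverse_kinematics(*pose(KEY[k]+h*n,-n,e,a,f)) for k in 'lmr' for h in (0,.06)]
      print(al,f,"PRESS",th,sum(x is not None for x in r),None if r[2] is None else np.round(r[2],2))
    ok=[]
    for az in range(0,360,30):
      e=np.array([np.cos(np.radians(az)),np.sin(np.radians(az)),0])
      r=[inverse_kinematics(*pose(CUP+[0,0,h],-zz,e,a,f)) for h in (.04,.16)]
      if None not in [x if x is None else 1 for x in r]: ok.append((az,np.round(r[0],1).tolist()))
    print(al,f,"CUP",ok)
print(current_clock())
E
```

```text
45 1 GRASP far None
45 1 GRASP near [-0.47  0.9   1.3  -0.07  1.73  1.5 ]
45 1 PRESS 0 0 None
45 1 PRESS 90 0 None
45 1 PRESS 180 6 [ 0.37  0.35  1.9   0.05  1.06 -1.33]
45 1 PRESS 270 6 [ 1.06  0.64  1.94 -0.89  1.26 -1.32]
45 1 CUP [(0, [-1.2, 0.5, 2.1, 1.3, 0.8, -0.7]), (30, [-1.3, 0.6, 1.8, 0.9, 1.2, -0.7]), (60, [-1.2, 0.7, 1.5, 0.6, 1.5, -0.9]), (90, [-1.0, 0.8, 1.2, 0.4, 1.8, -1.1]), (120, [-0.9, 0.9, 1.0, 0.1, 2.0, -1.4]), (150, [-0.7, 0.9, 1.0, -0.2, 2.0, -1.8]), (180, [-0.6, 0.9, 1.1, -0.4, 1.8, -2.1]), (210, [-0.5, 0.8, 1.4, -0.6, 1.5, -2.4]), (240, [-0.4, 0.6, 1.7, -0.9, 1.2, -2.5]), (330, [-1.0, 0.4, 2.2, 2.2, 0.4, -1.0])]
45 -1 GRASP far None
45 -1 GRASP near [-0.47  0.9   1.3  -0.07  1.73 -1.65]
45 -1 PRESS 0 0 None
45 -1 PRESS 90 0 None
45 -1 PRESS 180 6 [0.37 0.35 1.9  0.05 1.06 1.81]
45 -1 PRESS 270 6 [ 1.06  0.64  1.94 -0.89  1.26  1.82]
45 -1 CUP [(0, [-1.2, 0.5, 2.1, 1.3, 0.8, 2.4]), (30, [-1.3, 0.6, 1.8, 0.9, 1.2, 2.4]), (60, [-1.2, 0.7, 1.5, 0.6, 1.5, 2.3]), (90, [-1.0, 0.8, 1.2, 0.4, 1.8, 2.1]), (120, [-0.9, 0.9, 1.0, 0.1, 2.0, 1.7]), (150, [-0.7, 0.9, 1.0, -0
[... 1901 characters left out ...]
.9, 1.3, -0.8, 1.8, -2.3]), (300, [-0.6, 0.7, 2.4, 3.6, 1.1, -1.6])]
65 -1 GRASP far None
65 -1 GRASP near [-0.48  0.7   1.55 -0.05  1.32 -1.65]
65 -1 PRESS 0 0 None
65 -1 PRESS 90 2 [-0.55  0.85  2.37  1.2   1.19  0.84]
65 -1 PRESS 180 6 [0.32 0.54 1.69 0.11 1.42 1.74]
65 -1 PRESS 270 6 [ 1.05  0.84  1.74 -0.81  1.6   1.8 ]
65 -1 CUP [(0, [-1.4, 0.7, 2.2, 1.6, 1.1, 1.9]), (30, [-1.4, 0.8, 1.8, 1.1, 1.4, 2.1]), (60, [-1.2, 0.9, 1.4, 0.8, 1.8, 2.2]), (90, [-1.1, 1.0, 1.0, 0.5, 2.1, 2.1]), (120, [-0.9, 1.1, 0.8, 0.2, 2.3, 1.8]), (150, [-0.7, 1.1, 0.8, -0.2, 2.4, 1.3]), (180, [-0.5, 1.1, 0.9, -0.6, 2.1, 1.0]), (210, [-0.4, 0.9, 1.3, -0.8, 1.8, 0.9]), (300, [-0.6, 0.7, 2.4, 3.6, 1.1, 1.6])]
4.75
```

Run:
```python
from geo import *
W=np.load("top.npz")["W"]; m=(W[...,0]>.15)&(W[...,0]<.65)&(W[...,1]>-.12)&(W[...,1]<.16); print("max z mid",np.nanmax(W[m][:,2]))
al=np.radians(60); f=-1; tip=SC-.065*u
move_gripper(.032)
p,q=pose(tip,-u,-zz,al,f); print(p)
move_ptp(p+[0,0,.12],q); F0=np.array(current_force())
print(servo_line(p+[0,0,.03],rate=.15), servo_line(p,rate=.06,contact_N=8), current_position(),current_clock())
move_gripper(0.0); print("gap",current_finger_gap(),current_grip_force())
servo_line(p+[0,0,.15],rate=.12); print("gap",current_finger_gap(),current_grip_force(),current_clock())
c=capture("top");cv2.imwrite("pics/g1.png",c["image"]);a=c["image"][170:270,260:400]
c=capture("side");b=c["image"][90:230,220:380]; w=capture("wrist")["image"]
cv2.imwrite("pics/c3.png",np.vstack([np.hstack([cv2.resize(a,(392,280),interpolation=2),cv2.resize(b,(320,280),interpolation=2)]),np.hstack([cv2.resize(w,(392,294)),np.zeros((294,320,3),np.uint8)])]))
```

```text
max z mid 0.30300341531367364
[ 0.46706064 -0.18494777  0.02754552]
False False [ 0.46688225 -0.18488528  0.02727406] 7.8333
gap 0.007518918500075929 29.99818056821823
gap 0.007742422341903086 29.996405839920044 9.7333
```

View pics/c3.png

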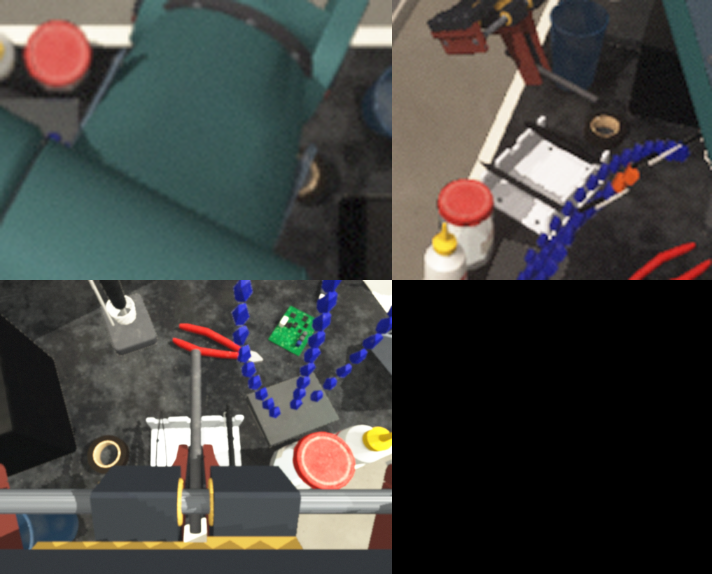

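Run:
```python
from geo import *
W=np.load("top.npz")["W"]
for zt in(.12,.2,.25,.28):
    m=(W[...,2]>zt)&(W[...,0]>.2)&(W[...,0]<.7)&(W[...,1]>-.3)&(W[...,1]<.35); print(zt,m.sum(),np.round(W[m].min(0),3) if m.any() else 0,np.round(W[m].max(0),3) if m.any() else 0)
al=np.radians(60); f=-1
p,q0=pose(SC-.065*u,-u,-zz,al,f)
p1,q1=pose(KEY['m']+.05*n,-n,-s,al,f); print(p1)
up=[.42,-.16,.43]; via=[.36,.2,.40]
for a in((up,q0),(via,q1),(p1,q1)):
    print(inverse_kinematics(*a) is not None)
move_ptp(up,q0); move_ptp(via,q1); move_ptp(p1,q1)
print(current_clock(),current_position(),current_finger_gap())
for nme in("side","wrist","top"):
    c=capture(nme); np.savez("h_"+nme+".npz",W=cloud(c),im=c["image"],K=c["intrinsics"],R=c["R"],t=c["t"])
    for s_ in silhouettes(nme,"stylus")[:2]: print(nme,s_["conf"],s_["xy"],s_["region"].sum())
a=np.load("h_side.npz")["im"][230:380,180:340]; w=np.load("h_wrist.npz")["im"]
cv2.imwrite("pics/c4.png",np.hstack([cv2.resize(a,(400,375),interpolation=2),cv2.resize(w,(400,375))]))
```

```text
0.12 786 [ 0.232 -0.212  0.12 ] [0.515 0.35  0.303]
0.2 394 [ 0.253 -0.091  0.2  ] [0.383 0.065 0.303]
0.25 155 [ 0.253 -0.059  0.25 ] [0.364 0.041 0.303]
0.28 36 [ 0.253 -0.053  0.282] [ 0.3   -0.02   0.303]
[0.31976302 0.22618958 0.14602313]
True
True
True
14.7917 [0.32100951 0.22649591 0.14670211] 0.007894645953324952
wrist 0.69 [279.8, 214.5] 3581
```

View pics/c4.png

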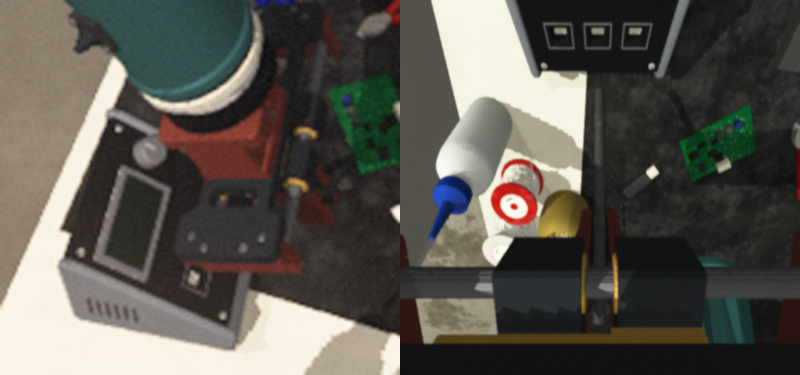

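Run:
```python
from geo import *
from loc import inter
d=dict(np.load("h_wrist.npz")); K,R,t=d["K"],d["R"],d["t"]
pr=lambda X:(lambda c:(K@c)[:2]/c[2])(R@X+t)
al=np.radians(60)
p1,q1=pose(KEY['m']+.05*n,-n,-s,al,-1)
dp=np.array(current_position())-p1; print("pos err",dp, (Ro.from_quat(current_orientation())*Ro.from_quat(q1).inv()).as_rotvec())
for k in 'lmr': print(k,"proj",pr(KEY[k]))
print("tip pred",pr(KEY['m']+.05*n+dp),"axis -30",pr(KEY['m']+.08*n+dp))
s_=silhouettes("wrist","stylus")[0]["region"]; v,uu=np.nonzero(s_)
for r in list(range(v.min(),v.min()+6))+[v.min()+30,v.min()+60,v.min()+90]: print(r,uu[v==r].min(),uu[v==r].max())
g=cv2.cvtColor(d["im"],6)[15:60,370:470]
m=(g>130).astype(np.uint8); N,_,st,ce=cv2.connectedComponentsWithStats(m)
for k in range(1,N):
    if st[k,4]>15:
        uv=ce[k]+[370,15]; print("blob",uv,st[k],inter(d,uv,n,KEY['m'])[0])
im=d["im"]; cv2.imwrite("pics/c5.png",cv2.resize(im[0:130,350:490],None,fx=5,fy=4.6,interpolation=2))
```

```text
pos err [0.00081584 0.00019663 0.00059585] [ 0.00064243 -0.00179982 -0.00021471]
l proj [224.50791785  34.98941292]
m proj [276.85099723  35.00666182]
r proj [329.19512019  35.02391106]
tip pred [276.45162025 108.81874689] axis -30 [276.31869088 159.47179238]
99 276 281
100 274 284
101 273 285
102 273 285
103 272 285
104 272 286
129 272 286
159 272 286
189 271 286
```

View pics/c5.png

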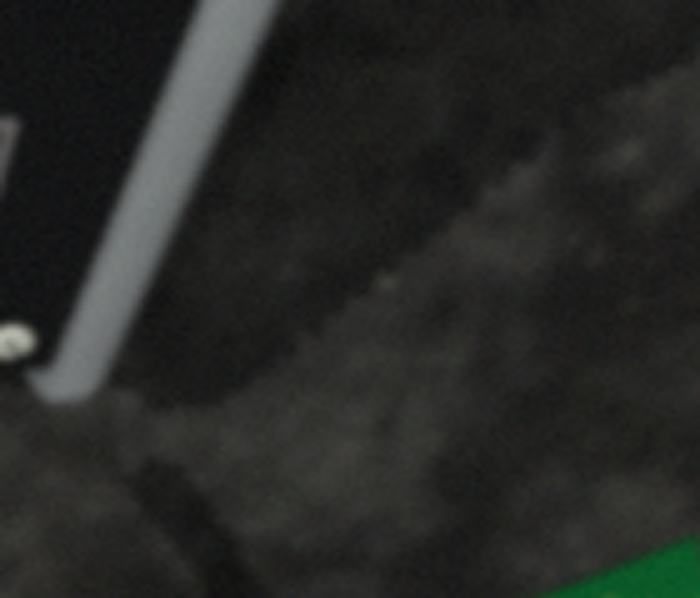

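Run:
```python
from geo import *
from loc import inter
d=dict(np.load("h_wrist.npz")); K=d["K"]
im=d["im"]; g=cv2.cvtColor(im,6)
m=(g[15:75,200:350]>110).astype(np.uint8); N,_,st,ce=cv2.connectedComponentsWithStats(m)
for k in range(1,N):
    if st[k,4]>10: uv=ce[k]+[200,15]; print("blob",uv,st[k]+[200,15,0,0,0],inter(d,uv,n,KEY['m'])[0])
cv2.imwrite("pics/c6.png",cv2.resize(im[10:120,190:360],None,fx=4.5,fy=4.5,interpolation=2))
```

```text
blob [224.67857143  34.20238095] [217  32  16   6  84] [0.403883   0.2656955  0.05054896]
blob [276.57894737  34.47368421] [269  32  16   6  95] [0.40682    0.23519171 0.05043649]
blob [328.92631579  34.44210526] [321  32  17   6  95] [0.40997674 0.20441969 0.05045811]
blob [202.05  72.65] [200  71   6   4  20] [0.37345467 0.28384961 0.03063648]
```

View pics/c6.png

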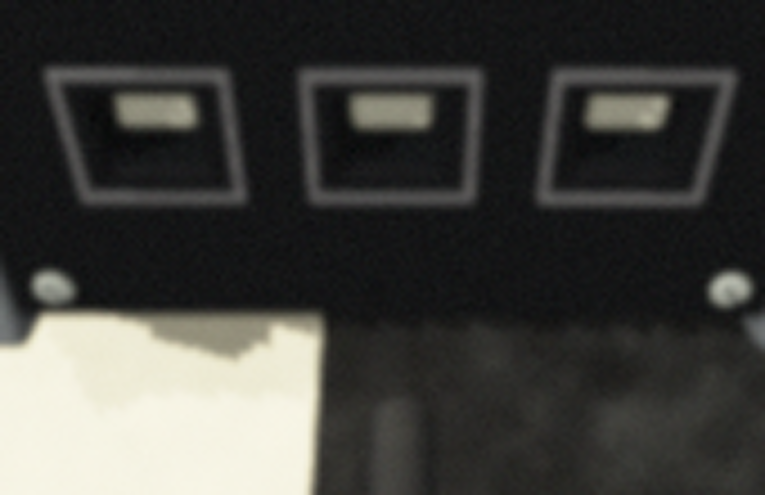

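Run:
```python
from geo import *
from loc import inter
d=dict(np.load("h_wrist.npz"))
for p in ([.42960373,.23501042,.07361785],[.43358778,.23533444,.07557386],[.42873946,.24164958,.07401696]): print("plane off vs KM mm",1e3*(np.array(p)-KM)@n)
W=d["W"][25:70,215:340].reshape(-1,3); print("wrist now",1e3*np.percentile((W-KM)@n,[10,50,75,90]))
for nm,c in dict(l=[(45,68),(230,68),(245,205),(83,205)],m=[(299,68),(484,68),(475,206),(311,206)],r=[(552,70),(738,70),(705,206),(537,206)]).items():
    uv=np.array(c)/4.5-.5+[190,10]+.1
    X=inter(d,uv,n,KM+.006*n); C=X.mean(0)-.006*n
    e=[np.linalg.norm(X[i]-X[i-1])*1e3 for i in range(4)]
    print(nm,np.round(e,1),"centre rel KEY: slope,row,n mm",np.round(1e3*np.array([(C-KEY[nm])@s,(C-KEY[nm])@yr,(C-KEY[nm])@n]),2))
```

```text
plane off vs KM mm 5.998260193741494
plane off vs KM mm 5.308289630959665
plane off vs KM mm 6.433550090222002
wrist now [nan nan nan nan]
l [23.6 22.5 23.6 22.2] centre rel KEY: slope,row,n mm [ 2.03  0.13 -0.  ]
m [23.8 22.5 23.8 22.5] centre rel KEY: slope,row,n mm [1.95 0.02 0.  ]
r [23.5 22.6 23.5 23. ] centre rel KEY: slope,row,n mm [ 1.81 -0.02 -0.  ]
```

```bash
sed -i "s/^KM=.*;/KM=np.array([.4065,.235,.0502])+.0019*s+.0009*yr;/" geo.py
cat >> geo.py <<'E'
AL=np.radians(60)
def hgt(k):
    p,q=pose(KEY[k],-n,-s,AL,-1); return (np.array(current_position())-p)
def press(k,N=8):
    P=lambda h:pose(KEY[k]+h*n,-n,-s,AL,-1)
    p,q=P(.025); servo_line(p,q,rate=.12)
    sleep(.2); F0=np.array(current_force())
    hit=servo_line(P(-.012)[0],q,rate=.02,contact_N=N)
    sleep(.35)
    e=hgt(k); F=np.array(current_force())-F0
    print(k,hit,"slope,row,n mm",np.round(1e3*np.array([e@s,e@yr,e@n]),2),"F s,row,n",np.round([F@s,F@yr,F@n],2),current_clock())
    return hit
def rel(k): servo_line(pose(KEY[k]+.025*n,-n,-s,AL,-1)[0],rate=.08)
E
python3 - <<'E'
from geo import *
press('m')
c=capture("wrist"); im=c["image"]; cv2.imwrite("pics/c7.png",cv2.resize(im[0:130,190:360],None,fx=4.5,fy=4.5,interpolation=2))
E
```

```text
m True slope,row,n mm [-1.22 -0.12 -1.25] F s,row,n [ 2.22 -0.21  5.34] 17.3167
```

View pics/c7.png

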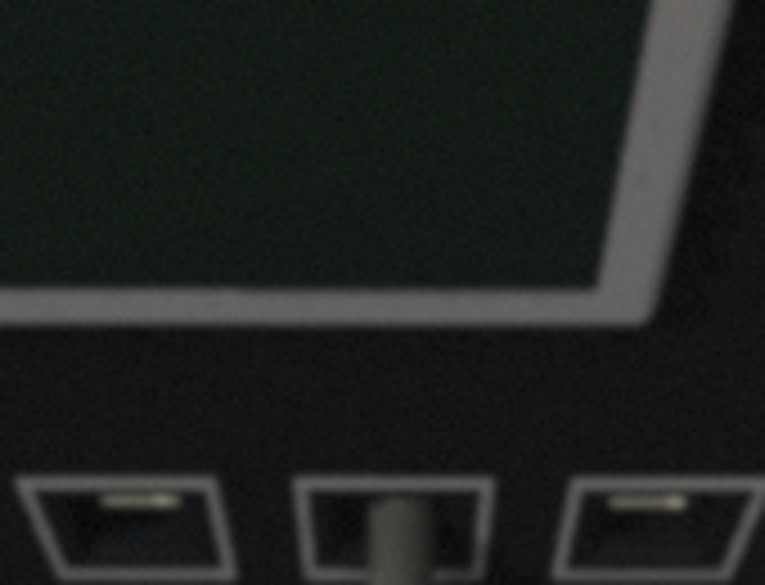

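Run:
```python
from geo import *
def rep():
    e=hgt('m');F=np.array(current_force());print("slope,row,n",np.round(1e3*np.array([e@s,e@yr,e@n]),2),"F",np.round([F@s,F@yr,F@n],2))
rep(); p=np.array(current_position())
for st in ((.001,0),(.001,-.0005),(.001,-.001),(.001,-.0015),(.001,-.002)):
    F=np.array(current_force())
    if F@n>13: break
    servo_line(p+st[0]*s+st[1]*n+.0007*yr,rate=.01); sleep(.15); print(st,end=' '); rep()
print(current_clock())
rel('m'); rep()
```

```text
slope,row,n [-1.24 -0.12 -1.28] F [ 2.24 -0.32  3.57]
(0.001, 0) slope,row,n [-0.57  0.37 -1.13] F [-0.06  0.1   5.29]
(0.001, -0.0005) slope,row,n [-0.68  0.4  -1.31] F [ 0.17 -0.87  6.58]
(0.001, -0.001) slope,row,n [-0.83  0.42 -1.38] F [ 1.51 -1.03  7.72]
(0.001, -0.0015) slope,row,n [-1.05  0.42 -1.45] F [ 1.54 -1.79 11.68]
(0.001, -0.002) slope,row,n [-1.23  0.39 -1.51] F [ 2.54 -1.52 13.92]
19.3917
slope,row,n [ 0.6   0.22 24.9 ] F [-0.37  0.14  0.59]
```

```bash
cat >> geo.py <<'E'
def prof(k,ds=.0012,dr=0.,h0=.006,lim=9,step=.001,pr=True):
    q=pose(KEY[k],-n,-s,AL,-1)[1]
    P=lambda h:pose(KEY[k]+h*n+ds*s+dr*yr,-n,-s,AL,-1)[0]
    servo_line(P(.025),q,rate=.12); sleep(.1); F0=np.array(current_force())
    servo_line(P(h0),rate=.06); h=h0
    while h>-.008:
        servo_line(P(h),rate=.02); sleep(.03); e=hgt(k); F=np.array(current_force())-F0
        if pr: print(round(h*1e3,1),"s,r,n",np.round(1e3*np.array([e@s,e@yr,e@n]),2),"F",np.round([F@s,F@yr,F@n],2))
        if F@n>lim: break
        h-=step
    sleep(.25); e=hgt(k); F=np.array(current_force())-F0
    print(k,"END s,r,n",np.round(1e3*np.array([e@s,e@yr,e@n]),2),"F",np.round([F@s,F@yr,F@n],2),current_clock())
E
python3 - <<'E'
from geo import *
prof('m',dr=.0007); rel('m'); print(current_clock())
E
```

```text
6.0 s,r,n [1.31 0.73 6.11] F [-0.33  0.59  0.14]
5.0 s,r,n [1.25 0.71 5.01] F [-0.14  0.21  0.83]
4.0 s,r,n [1.17 0.69 3.97] F [ 0.41 -0.04  0.18]
3.0 s,r,n [1.2  0.7  2.98] F [0.32 0.3  0.32]
2.0 s,r,n [1.11 0.67 2.17] F [0.56 0.85 2.23]
1.0 s,r,n [1.07 0.7  1.13] F [0.63 0.37 2.24]
0.0 s,r,n [1.08 0.68 0.11] F [0.65 0.57 3.65]
-1.0 s,r,n [ 1.09  0.7  -0.88] F [ 0.32 -0.8   3.5 ]
-2.0 s,r,n [ 0.93  0.7  -1.58] F [1.5  0.76 6.34]
-3.0 s,r,n [ 0.53  0.71 -1.69] F [ 1.5   0.06 11.3 ]
m END s,r,n [ 0.54  0.7  -1.71] F [ 1.76  0.51 10.78] 23.7917
24.2917
```

Run:
```python
from geo import *
for k in 'lrm':
    prof(k,dr=.0007,h0=.004); rel(k); sleep(.2)
print(current_clock(),current_finger_gap())
```

```text
4.0 s,r,n [1.28 0.75 4.14] F [-0.37 -0.28 -0.62]
3.0 s,r,n [1.24 0.73 3.02] F [ 0.55 -0.91 -0.13]
2.0 s,r,n [1.11 0.7  2.16] F [-0.19 -0.1   1.18]
1.0 s,r,n [1.09 0.72 1.13] F [-0.26 -0.23  2.42]
0.0 s,r,n [1.09 0.69 0.09] F [-0.54 -0.85  3.77]
-1.0 s,r,n [ 1.09  0.69 -0.9 ] F [-0.05 -0.36  3.06]
-2.0 s,r,n [ 0.98  0.68 -1.63] F [ 0.39 -0.17  5.97]
-3.0 s,r,n [ 0.64  0.68 -1.76] F [ 2.3  -0.18 10.86]
l END s,r,n [ 0.62  0.67 -1.74] F [ 1.61  0.75 11.23] 27.825
4.0 s,r,n [1.29 0.7  4.13] F [0.21 0.38 0.22]
3.0 s,r,n [1.24 0.71 3.02] F [-0.23 -0.48 -0.1 ]
2.0 s,r,n [1.1  0.71 2.16] F [-0.1  -0.03  1.53]
1.0 s,r,n [1.07 0.7  1.12] F [-0.01 -0.78  3.33]
0.0 s,r,n [1.08 0.7  0.11] F [ 0.92 -0.4   3.04]
-1.0 s,r,n [ 1.05  0.71 -0.87] F [ 0.68 -0.64  4.96]
-2.0 s,r,n [ 0.92  0.7  -1.57] F [1.12 0.22 6.34]
-3.0 s,r,n [ 0.51  0.69 -1.7 ] F [ 2.65 -0.65 11.83]
r END s,r,n [ 0.51  0.71 -1.68] F [ 2.79 -0.59 12.09] 32.3
4.0 s,r,n [1.26 0.72 4.14] F [-0.95  0.49  0.13]
3.0 s,r,n [1.22 0.7  3.01] F [-1.31  0.   -0.59]
2.0 s,r,n [1.11 0.71 2.17] F [-0.63  1.52  1.37]
1.0 s,r,n [1.08 0.72 1.11] F [0.42 0.97 2.67]
0.0 s,r,n [1.09 0.7  0.1 ] F [-0.16 -0.52  1.92]
-1.0 s,r,n [ 1.07  0.68 -0.88] F [-0.11  0.09  3.94]
-2.0 s,r,n [ 0.92  0.7  -1.59] F [0.2  1.32 6.31]
-3.0 s,r,n [ 0.57  0.7  -1.71] F [ 1.23  0.41 10.85]
m END s,r,n [ 0.58  0.69 -1.71] F [2.22 1.35 9.64] 36.5333
37.2333 0.0075513227789849625
```

Run:
```python
from geo import *
W=np.load("top.npz")["W"]; Ws=np.load("side.npz")["W"]
for nm,w in(("top",W),("side",Ws)):
  for x0 in np.arange(.3,.85,.05):
    row=[]
    for y0 in np.arange(-.75,-.2,.05):
        m=(w[...,0]>=x0)&(w[...,0]<x0+.05)&(w[...,1]>=y0)&(w[...,1]<y0+.05); row.append(int(1e3*np.nanmax(w[m][:,2])) if m.any() else -1)
    print(nm,round(x0,2),row)
for az in (90,105,120,135,150,165,180,210):
  e=np.array([np.cos(np.radians(az)),np.sin(np.radians(az)),0]); L=np.radians(15)
  d=-zz*np.cos(L)-e*np.sin(L); ee=e*np.cos(L)-zz*np.sin(L)
  r=[inverse_kinematics(*pose(CUP+[0,0,h]-.0*e,d,ee,AL,-1)) for h in(.05,.25)]
  print(az,[None if x is None else np.round(x,2).tolist() for x in r])
```

```text
top 0.3 [28, 14, 454, 464, 439, 315, 139, 138, 136, 5, 8]
top 0.35 [25, 29, 455, 463, 441, 136, 138, 141, 137, 22, 49]
top 0.4 [8, 27, 455, 459, 451, 28, 116, 117, 21, 21, 52]
top 0.45 [4, 29, 456, 457, 450, 28, 115, 117, 8, 47, 55]
top 0.5 [7, 28, 30, 29, 28, 30, 114, 116, 8, 9, 48]
top 0.55 [0, -1, -2, -2, -3, -3, -4, -5, -6, -6, -7]
top 0.6 [-705, -708, -709, -707, -710, -707, -707, -708, -710, -706, -711]
top 0.65 [-709, -708, -701, -710, -707, -706, -709, -705, -709, -708, -710]
top 0.7 [-707, -707, -707, -709, -709, -709, -706, -706, -705, -706, -708]
top 0.75 [-706, -706, -707, -708, -709, -709, -708, -708, -711, -709, -707]
top 0.8 [-705, -709, -705, -709, -702, -707, -703, -706, -711, -704, -708]
side 0.3 [26, 11, 2, -1, 323, 317, 248, 135, 135, 3, 4]
side 0.35 [23, 25, 25, 25, 339, 135, 136, 135, 135, 21, 49]
side 0.4 [9, 25, 26, 305, 26, 26, 114, 115, 21, 20, 50]
side 0.45 [3, 24, 24, 303, 25, -1, 114, 115, 113, 48, 51]
side 0.5 [2, 25, 26, 26, 24, 4, 113, 115, 5, 2, 49]
side 0.55 [-4, -4, -2, -1, -5, -4, -3, -2, -4, -3, -3]
side 0.6 [-1, -1, -1, -1, -1, -1, -1, -1, -1, -1
[... 226 characters left out ...]
13, -711, -711, -711, -711, -713, -713]
90 [[-1.02, 0.81, 1.24, 0.39, 1.79, 2.07], [-1.02, 0.63, 1.07, 0.44, 2.1, 2.22]]
105 [[-0.95, 0.85, 1.15, 0.27, 1.89, 1.92], [-0.95, 0.68, 0.98, 0.32, 2.21, 2.02]]
120 [[-0.88, 0.88, 1.08, 0.13, 1.96, 1.74], [-0.88, 0.72, 0.91, 0.16, 2.29, 1.8]]
135 [[-0.8, 0.89, 1.05, -0.01, 1.99, 1.55], [-0.8, 0.73, 0.88, -0.02, 2.32, 1.55]]
150 [[-0.73, 0.89, 1.06, -0.16, 1.97, 1.36], [-0.73, 0.73, 0.88, -0.2, 2.29, 1.29]]
165 [[-0.66, 0.87, 1.1, -0.3, 1.91, 1.18], [-0.66, 0.71, 0.93, -0.35, 2.22, 1.06]]
180 [[-0.6, 0.84, 1.17, -0.42, 1.8, 1.02], [-0.6, 0.67, 1.0, -0.48, 2.11, 0.86]]
210 [[-0.49, 0.74, 1.39, -0.64, 1.51, 0.77], [-0.49, 0.55, 1.23, -0.66, 1.8, 0.55]]
```

```bash
cat > cup.py <<'E'
from geo import *
az=np.radians(200); e=np.array([np.cos(az),np.sin(az),0]); L=np.radians(15)
d=-zz*np.cos(L)-e*np.sin(L); ee=e*np.cos(L)-zz*np.sin(L)
C=lambda h:pose(CUP+[0,0,h]-.010*e,d,ee,AL,-1,LT=.0904)
E
python3 - <<'E'
from cup import *
q1=current_orientation()
servo_line(np.array(current_position())+.03*n,rate=.1)
hov,q=C(.17); hi=hov+[-.0,.0,.10]
mid=[.42,-.12,.43]
for a in((mid,q),(hi,q),(hov,q),C(.057)): print(inverse_kinematics(*a) is not None)
move_ptp([.36,.2,.40],q1); move_ptp(mid,q); move_ptp(hi,q); servo_line(hov,rate=.2)
print(current_clock(),np.array(current_position())-hov,current_finger_gap())
c=capture("side"); b=c["image"][60:180,230:390]; w=capture("wrist")["image"]
cv2.imwrite("pics/c8.png",np.hstack([cv2.resize(b,(400,300),interpolation=2),cv2.resize(w,(400,300))]))
E
```

```text
True
True
True
True
41.7 [0.00061417 0.00017353 0.00111129] 0.007769190267248995
```

View pics/c8.png

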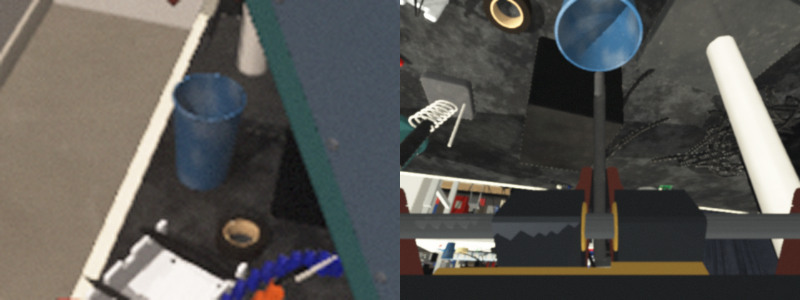

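Run:
```python
from cup import *
p,q=C(.057); hit=servo_line(p,rate=.08,contact_N=4); print(hit,current_position()-p)
if not hit:
    move_gripper(.03); sleep(.4)
    z=Ro.from_quat(current_orientation()).as_matrix()[:,2]
    servo_line(np.array(current_position())-.10*z,rate=.12)
    servo_line(np.array(current_position())+[0,0,.1],rate=.2)
    move_ptp([.42,-.12,.43],q)
print(current_clock())
ims=[]
for nm in("side","top"):
    c=capture(nm); W=cloud(c); s_=silhouettes(nm,"cup")
    P=W[s_[0]["region"]];P=P[~np.isnan(P[:,0])];P=P[(P[:,2]>.107)&(P[:,2]<.12)]
    A=np.c_[2*P[:,:2],np.ones(len(P))]; print(nm,np.linalg.lstsq(A,(P[:,:2]**2).sum(1),rcond=None)[0][:2],[ (x["conf"],x["xy"]) for x in silhouettes(nm,"stylus")[:2]])
    im=c["image"]; ims.append(cv2.resize(im[60:180,230:390] if nm=="side" else im[160:280,290:450],(400,300),interpolation=2))
cv2.imwrite("pics/c9.png",np.hstack(ims))
```

```text
False [ 0.00030254 -0.00017664  0.00053687]
47.1
side [ 0.46673667 -0.38944724] [(0.59, [322.0, 99.5])]
top [ 0.46617412 -0.39365325] [(0.46, [407.1, 211.8])]
```

View pics/c9.png

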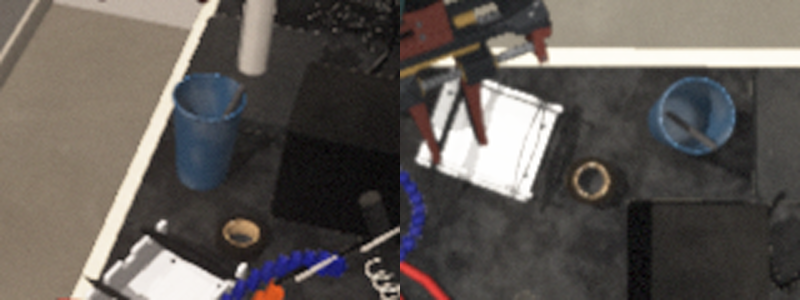

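The pictures show the stylus standing in the cup, with its top at about (238,90) in the side view. The cup is upright and has not moved, and the robot is clear of everything.

```bash
python3 -c "
from bench import *
print(close_job())"
```

```text
the job is handed in; nothing more can be done
None
```

I pressed the keys with the stylus in the order middle, left, right, middle, then stood the stylus in the blue cup and handed the job in at about 47 s. Force readings showed each key bottoming out; I pressed the middle key once extra before the left one to check this. No verdict came back.

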